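# Free the stuck tart-tin frame from its loose base

### The arm

A 6-joint arm with a two-finger parallel gripper is mounted at the origin on a cart in front of the work surface, level with it; the furniture and walls round the work are solid. World frame = base frame: x ahead of the robot, y to its left, z up, the work surface at z = 0. Lengths are in m, angles in rad, forces in N, time in s.
With the tool pointing down it reaches from about 0.275 to 0.75 m from the base axis. Payload 10.2 kg.
Tool frame: the origin (TCP) lies at the very end of the fingers, on their centre line; the grasp point (between the pads) lies 19 mm behind it; z points along the fingers, y is the line along which they close (so a half turn about z gives the same grasp; the last joint's range is limited). The gripper opens to 85 mm and grips with 20 to 120 N. Pads are 22 mm wide; open, the fingers measure 114 mm over their backs; the gripper's body (76 mm by 85 mm) begins 54 mm behind the grasp point. The pads swing forward as they close: fully open they stand 13 mm farther back than shut.
Start: joints at [0.936, 0.313, 1.498, -0, 1.331, -0.223], TCP at [0.21, 0.481, 0.231] pointing down, gripper open.
Joint ranges: [-2.94, 2.94], [-0.97, 2.17], [0.19, 2.56], [-1.23, 4.37], [0.02, 3.11], [-2.88, 2.88]. Speed limits (rad/s): [2.39, 2.39, 3.01, 3.14, 3.14, 3.14].

### API

Orientations are given as a unit quaternion [w, x, y, z].
In Python, from station import sensors, get_image, workorder gives the robot as it stands.
- The arm moves only by the tool send_rows, never from a script. Its arguments are lists of equal length, an entry for each row: "xyz": the shift along the tool's x, y, z normalised to -1 to 1, where 1 is 3 cm, a list of three; "delta_rot": the turn, a rotation vector about the tool's x, y, z normalised to -1 to 1, where 1 is 0.12 rad, a list of three; "jaw": the opening, from 0 (shut) to 1 (fully open). A call has 1 to 12 rows; each row shifts and turns the commanded pose from where the row before left it, along the tool's axes as they then stand; what a row does not reach is not made up. A row lasts 1/12 s, in which the tool goes at most 41.7 mm and 7.16 degrees, less where a joint would pass 70% of its speed; a pose out of reach is approached as far as the arm can. A call with a number of a shift or a turn outside -1 to 1 is refused whole. A call with a gripper value outside its range is refused whole. The fingers move at their own pace and stop on an object; "grip_force" is the grip in N (left out, the last holds). Time passes only in rows, so rows that do not move let the fingers close. It gives the time, the measured TCP pose, the force, the opening and the grip force at its end, in the units of the state.
- sensors.state(): the state, without advancing time (a new reading comes with each control period).
- get_image(name): name is "scene" or "top" or "wrist"; returns a dict with "pixels" (480x640x3 uint8, blue, green, red), "intrinsics" (3x3 intrinsics, pixels), "extrinsics" (4x4, takes a point from camera to world coordinates); the wrist camera has in their place "hand_eye" (4x4, takes a point from camera to tool coordinates, whose origin is the TCP and whose axes are the flange's). Camera axes: x right, y down, z forward; pixel columns grow to the right and rows downward; lengths in m; the calibration is good to about 2 mm. A picture is of the moment at which its call begins: read the wrist's pose just before it. There is no depth.
- workorder.sign_off(): hands the job in; it is judged then, once.
The state is a dict: "time_s": time; "q": joint angles; "joint_velocities": joint speeds; "effort": joint torques, N m; "ee_pos": TCP position; "tcp_rot": TCP orientation; "force": force on the tool from outside, world axes, zero at the start; "ft_torque": the same for the moment, N m; "width": finger opening in m; "grip_force": force on a finger pad.
Only numpy, scipy, OpenCV 4.12 (cv2) and the standard library are available. Lean on these libraries where they do the work, as an engineer would, in place of code of your own. Each camera call takes 0.05 s, during which the arm holds its last target. There are 200 camera calls.

### The job

The frame of the loose-bottomed tart tin has stuck to its base, which stands on two food cans. Take the wooden mallet and, touching the tin only with the mallet, tap the rim lightly at its two short ends in turn, never so hard that the thin rim bends, until the frame works loose and drops round the cans onto the worktop. Then put the mallet back down on the worktop.

Things in the scene. Friction and masses are not known exactly. Their poses are not given: they have to be found in the camera images.
- stand: Two food cans (75 mm across, 110 mm tall, 62 mm either side of the middle along y) standing on the worktop, with the tin's thin metal base (94 x 236 mm, top 113 mm up, its end edges 115 mm) lying across them; 1.1 kg together, loose on the worktop, moving as one. Origin: middle of the footprint at worktop level; y along the tin's long side, z up.
- tin_frame: Dark thin steel frame of a rectangular fluted tart tin, stuck round the base: 115 x 259 mm over the rim, 23 mm tall, 0.12 kg. Origin: centre of its underside (about 105 mm up while stuck, 0 when dropped); y along its long side, z up. The rim is a round bead 7 mm thick, its middle line 126 mm from the origin at the short ends, 54 mm at the long sides. A push over 14.5 N bends the rim.
- end_a (a point): Top of the rim in the middle of the frame's +y short end, about 128 mm up at the start, 23 mm when dropped. Only the short ends grip the base. An end slips down when pushed with more than some 7.5 to 10.5 N (differs from run to run); then the frame binds springily as it racks: about 6 N more for each mm that this end gets ahead of the other. It keeps its slant when the push ends.
- end_b (a point): The same at the -y short end. Driving the frame from one end only or from the middle of a side takes over 15 N; driven in turn, each end passes the other by some tenths of a mm up to 1 mm at a time. An end lets go about 5.5 mm below its fully stuck height (130 mm); when both have, the frame drops by itself. It may start up to 0.5 mm slanted and 2.5 mm down.
- mallet: Wooden meat mallet, 0.16 to 0.26 kg, most of it in the head; stands on the head's smooth face, studs up, handle level. Origin: centre of the smooth face; z up through the head, handle along -x. Head 52 x 52 mm, 71 mm tall. Handle 18 mm wide (y), 24 mm high, its middle line 35 mm above the smooth face, from 26 to 166 mm from the origin (a 22 x 28 mm knob over the last 16 mm).
- mallet_face (a point): Centre of the mallet's smooth striking face (same point as the mallet's origin).
- mallet_head (a point): Middle of the mallet's head, 33 mm above the smooth face.
- mug: Bystander: white mug with yellow hoops, 86 mm wide, 101 mm tall, on the worktop behind the work. Origin: centre of its underside.
- scrubber: Bystander: small pink silicone scrubber, 35 x 55 x 49 mm, on the worktop behind the work. Origin: centre of its underside.
- jar: Bystander: jar with a red lid, 65 mm across, 100 mm tall, on the worktop behind the work. Origin: centre of its underside.

How it is judged:
On the way, in this order (a step that is already met when the one before it is completed fails the run):
1. the mallet is lifted off the worktop (height (world z) of mallet_face above 0.06 m), for 0.2 s.
2. the frame has dropped round the cans onto the worktop (height (world z) of each of end_a, end_b below 0.03 m), for 0.2 s.
At the end, for the whole second after the job is handed in: The frame lies round the two cans on the worktop (both rim ends lower than 30 mm), the cans stand upright (within 3 degrees) with the base on top, and the mallet is back on the worktop (centre of its head lower than 45 mm); all at rest and released (all of step 2 and angle between stand's own z axis and vertical below 0.05 rad and height (world z) of mallet_head below 0.045 m and linear speed of each of mallet, tin_frame below 0.03 m/s); the robot touches nothing.
It fails at once if the rim is hit or pressed harder than 14.5 N (it bends) (contact force between mallet and tin_frame above 14.5 N).
It fails at once if the fingers or the arm touch the tin's frame (contact force between any of the fingers, the arm and tin_frame above 1 N).
It fails at once if the cans are shoved more than 40 mm or tipped (distance of stand from where it was at the start of the episode above 0.04 m or angle between stand's own z axis and vertical above 0.15 rad).
It fails at once if the mug, the scrubber or the jar is moved (distance of any of mug, scrubber, jar from where it was at the start of the episode above 0.02 m).
It also fails if it takes over 72 s, if anything falls off the work surface, if the arm or the gripper's body presses on something with over 40 N, if the wrist force passes 120 N, or if a joint passes its speed limit or range.

## Working session

There is one attempt and no reset: what is moved stays moved. The work goes in short steps, Python scripts to look and compute and a tool call to move; the robot and the scene stay as the last step left them, time stands still between calls to the robot, and variables do not carry over. Pictures are saved under pics/ and viewed, at most 10 in all, crops included, and the job is handed in when it is done.

Besides the shell and the picture viewer there is one more tool, called after "Emit:" as name(argument=value, ...) on one line, values as JSON. send_rows: Moves the arm, as the interface text tells. Scaled input: -1 to 1 covers 3 cm each way for a shift and 0.12 rad each way for a turn. Its arguments: {"type":"object","properties":{"xyz":{"type":"array","items":{"type":"array","items":{"type":"number"}}},"delta_rot":{"type":"array","items":{"type":"array","items":{"type":"number"}}},"jaw":{"type":"array","items":{"type":"number"}},"grip_force":{"type":"number"}},"required":["xyz","delta_rot","jaw"]}

```bash
mkdir -p pics; ls
python3 - <<'E'
from station import sensors,get_image
import cv2,numpy as np
s=sensors.state();print(s)
np.set_printoptions(precision=4,suppress=True)
for n in("top","scene"):
    g=get_image(n);cv2.imwrite(f"pics/{n}0.png",g["pixels"]);print(n,np.array(g["intrinsics"]),np.array(g["extrinsics"]))
g=get_image("wrist");print(np.array(g["hand_eye"]),np.array(g["intrinsics"]))
E
```

```text
pics
{'time_s': 0.0, 'q': array([ 9.35620423e-01,  3.13469317e-01,  1.49845403e+00,  3.22494502e-06,
        1.33101868e+00, -2.23378981e-01]), 'joint_velocities': array([ 0.00137241,  0.00284955,  0.00216867,  0.00098193, -0.00209971,
        0.00088966]), 'effort': array([ 8.52113444e-04, -4.12248659e+01, -2.59754473e+01, -1.04156068e-04,
        3.93925875e-03,  3.51765060e-06]), 'ee_pos': array([0.2099724 , 0.48089083, 0.23071882]), 'tcp_rot': array([-2.82238811e-04,  2.04447056e-01,  9.78877391e-01, -6.12820162e-04]), 'force': array([ 0.02655549, -0.89315763, -0.4577176 ]), 'ft_torque': array([-0.00906292, -0.01027443,  0.04011476]), 'grip_force': 0.0, 'width': 0.08530637464471576}
top [[561.68     0.     332.807 ]
 [  0.     561.68   240.2449]
 [  0.       0.       1.    ]] [[ 0.0135 -0.9909  0.1342  0.3881]
 [-0.9999 -0.0142 -0.0044  0.022 ]
 [ 0.0063 -0.1341 -0.9909  1.2812]
 [ 0.      0.      0.      1.    ]]
scene [[467.454    0.     318.4859]
 [  0.     467.454  233.6079]
 [  0.       0.       1.    ]] [[ 0.7525 -0.4885  0.4417  0.0989]
 [-0.6586 -0.5564  0.5066 -0.5028]
 [-0.0017 -0.6721 -0.7404  0.8944]
 [ 0.      0.      0.      1.    ]]
[[-0.0003 -0.9515 -0.3075  0.0794]
 [ 1.     -0.0004  0.0002 -0.0001]
 [-0.0003 -0.3075  0.9515 -0.1427]
 [ 0.      0.      0.      1.    ]] [[336.2671   0.     325.2148]
 [  0.     336.2671 238.0269]
 [  0.       0.       1.    ]]
```

View pics/top0.png

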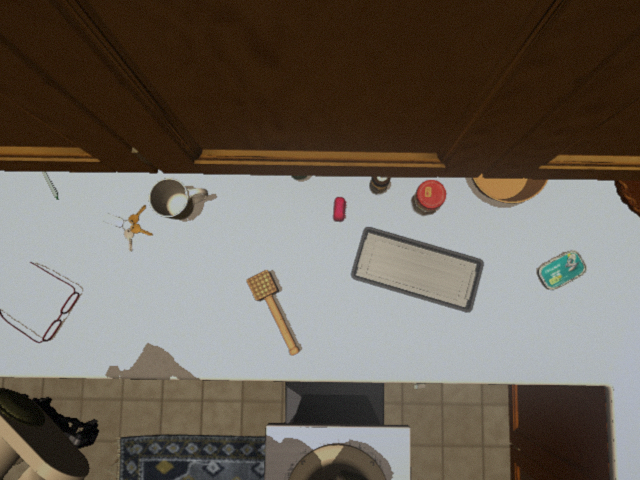

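View pics/scene0.png

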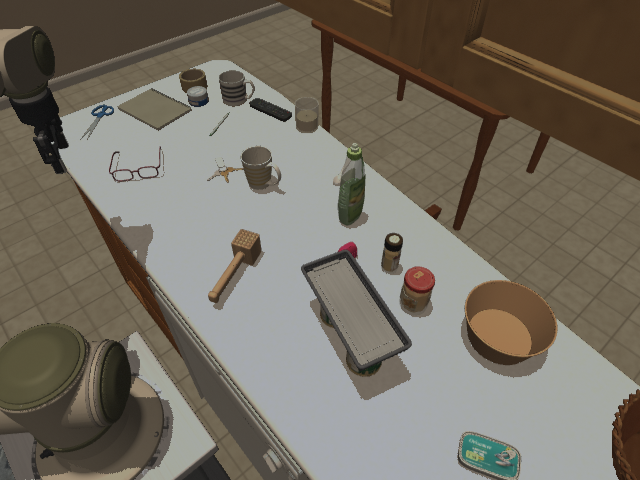

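The top view shows the mallet with its head at about (263,285) and its handle end at (294,352). The tin's corners are at about (369,228), (483,262), (470,311) and (353,277). The scene view agrees: the mallet lies free and the tin stands on the cans.

```bash
cat > h.py <<'E'
import numpy as np,cv2
from station import sensors,get_image
from scipy.spatial.transform import Rotation as R
np.set_printoptions(precision=4,suppress=True)
def cast(g,uv,z):
    K=np.array(g["intrinsics"]);T=np.array(g["extrinsics"]);uv=np.atleast_2d(uv).astype(float)
    d=np.c_[(uv-K[:2,2])/[K[0,0],K[1,1]],np.ones(len(uv))]@T[:3,:3].T
    return T[:3,3]+d*((z-T[2,3])/d[:,2])[:,None]
def big(m,roi):
    x0,y0,x1,y1=roi;k=np.zeros_like(m);k[y0:y1,x0:x1]=m[y0:y1,x0:x1]
    c,_=cv2.findContours(k,cv2.RETR_EXTERNAL,cv2.CHAIN_APPROX_NONE)
    return max(c,key=cv2.contourArea)
def rect(p):
    c,s,a=cv2.minAreaRect((p[:,:2]*1000).astype(np.float32));b=cv2.boxPoints((c,s,a))
    e=b[1]-b[0];f=b[2]-b[1];l=e if np.hypot(*e)>np.hypot(*f) else f
    return np.array(c)/1000,s,np.degrees(np.arctan2(l[1],l[0]))
E
python3 - <<'E'
from h import *
rois={"top":((335,215,500,325),(235,260,310,365)),"scene":((295,245,415,372),(200,225,268,310))}
for n in rois:
    g=get_image(n);im=g["pixels"];hsv=cv2.cvtColor(im,cv2.COLOR_BGR2HSV)
    dark=(hsv[...,2]<90).astype(np.uint8)*255
    c=big(dark,rois[n][0])[:,0];print(n,"tin",*rect(cast(g,c,.124)))
    br=((hsv[...,1]>80)&(hsv[...,0]<25)).astype(np.uint8)*255
    c=big(br,rois[n][1])[:,0]
    for z in(.035,.047):
        p=cast(g,c,z)[:,:2];m=p.mean(0);
        o,s,a=rect(p);print(" mallet z",z,o,s,a)
        u=np.array([np.cos(np.radians(a)),np.sin(np.radians(a))])
        if u[0]<0:u=-u
        t=(p-o)@u
        print("  t range",t.min(),t.max())
        w=np.array([-u[1],u[0]]);v=(p-o)@w
        for lo in np.arange(t.min()+.01,t.max(),.015):
            q=(t>lo-.005)&(t<lo+.005)
            if q.any():print("  %.3f %.4f %.4f"%(lo,v[q].min(),v[q].max()),o+u*lo+w*(v[q].min()+v[q].max())/2)
    # head top, z .071
for n,(x,y) in (("mug",(175,200)),("scrub",(339,208)),("jar",(430,195))):
    print(n,cast(get_image("top") if n=="mug" else g0,(x,y),.05) if 0 else "")
g=get_image("top");print(cast(g,[(175,200),(339,208),(430,195),(380,184),(300,174)],.08))
E
```

```text
top tin [ 0.4881 -0.158 ] (255.81747436523438, 112.4646224975586) 74.41415
 mallet z 0.035 [0.3932 0.1398] (192.5054931640625, 53.196678161621094) 27.610435
  t range -0.0962527647842037 0.09625270506260775
  -0.086 -0.0103 0.0101 [0.3168 0.0997]
  -0.071 -0.0082 0.0083 [0.33   0.1068]
  -0.056 -0.0091 0.0085 [0.3435 0.1135]
  -0.041 -0.0089 0.0086 [0.3567 0.1205]
  -0.026 -0.0088 0.0078 [0.3701 0.1272]
  -0.011 -0.0087 0.0079 [0.3834 0.1342]
  0.004 -0.0086 0.0080 [0.3966 0.1413]
  0.019 -0.0094 0.0072 [0.4103 0.1475]
  0.034 -0.0093 0.0074 [0.4235 0.1546]
  0.049 -0.0259 0.0261 [0.4363 0.1625]
  0.064 -0.0258 0.0263 [0.4495 0.1696]
  0.079 -0.0266 0.0265 [0.463  0.1762]
  0.094 -0.0246 0.0266 [0.4758 0.1841]
 mallet z 0.047 [0.3931 0.1387] (190.6518096923828, 52.68442916870117) 27.610514
  t range -0.09532586828979982 0.09532593077704116
  -0.085 -0.0102 0.0100 [0.3176 0.099 ]
  -0.070 -0.0081 0.0082 [0.3308 0.1061]
  -0.055 -0.0090 0.0084 [0.3442 0.1128]
  -0.040 -0.0088 0.0085 [0.3575 0.1198]
  -0.025 -0.0087 0.0077 [0.3709 0.1265]
  -0.010 -0.0086 0.0079 [0.3841 0.1335]
  0.005 
[... 1188 characters left out ...]

  -0.099 0.0116 0.0376 [0.3076 0.0871]
  -0.084 0.0126 0.0372 [0.3195 0.0963]
  -0.069 0.0095 0.0325 [0.3339 0.1021]
  -0.054 0.0067 0.0296 [0.3476 0.1087]
  -0.039 0.0048 0.0269 [0.361  0.1158]
  -0.024 0.0016 0.0252 [0.3745 0.1228]
  -0.009 -0.0004 0.0221 [0.3881 0.1297]
  0.006 -0.0302 0.0193 [0.4098 0.1256]
  0.021 -0.0334 0.0195 [0.4228 0.1333]
  0.036 -0.0371 0.0269 [0.4337 0.1437]
  0.051 -0.0376 0.0344 [0.4437 0.1555]
  0.066 -0.0330 0.0376 [0.4534 0.1675]
  0.081 -0.0260 0.0359 [0.4639 0.1786]
  0.096 -0.0189 0.0330 [0.4746 0.1892]
mug 
scrub 
jar 
[[ 0.6342  0.3611  0.08  ]
 [ 0.6217  0.0041  0.08  ]
 [ 0.6535 -0.1943  0.08  ]
 [ 0.6765 -0.085   0.08  ]
 [ 0.6963  0.0905  0.08  ]]
```

Emit:
send_rows(xyz=[[-0.4, -0.3, 0], [-0.88, -0.63, 0], [-0.88, -0.63, 0], [-0.88, -0.63, 0], [-0.88, -0.63, 0], [-0.88, -0.63, 0], [-0.88, -0.63, 0], [-0.88, -0.63, 0], [-0.88, -0.63, 0], [-0.88, -0.63, 0], [-0.88, -0.63, 0], [-0.88, -0.63, 0]], delta_rot=[[0, 0, 0], [0, 0, 0], [0, 0, 0], [0, 0, 0], [0, 0, 0], [0, 0, 0], [0, 0, 0], [0, 0, 0], [0, 0, 0], [0, 0, 0], [0, 0, 0], [0, 0, 0]], jaw=[1, 1, 1, 1, 1, 1, 1, 1, 1, 1, 1, 1])

```text
time_s: 1.3
ee_pos: [0.401, 0.1598, 0.2314]
tcp_rot: [0.0, 0.204, 0.979, 0.0]
force: [0.5, 0.6, -0.4]
width: 0.0854
grip_force: 0.0
```

Emit:
send_rows(xyz=[[0, 0, 0.4], [0, 0, 0.4], [0, 0, 0.4], [0, 0, 0.4], [0, 0, 0.4], [0, 0, 0.4], [0, 0, 0.4], [0, 0, 0.4], [0, 0, 0], [0, 0, 0]], delta_rot=[[0, 0, -0.92], [0, 0, -0.92], [0, 0, -0.92], [0, 0, -0.92], [0, 0, -0.92], [0, 0, -0.92], [0, 0, -0.92], [0, 0, -0.92], [0, 0, 0], [0, 0, 0]], jaw=[1, 1, 1, 1, 1, 1, 1, 1, 1, 1])

```text
time_s: 2.13
ee_pos: [0.4003, 0.1613, 0.1353]
tcp_rot: [-0.0, -0.232, 0.973, 0.0]
force: [-0.5, -0.3, 0.2]
width: 0.0851
grip_force: 0.0
```

```bash
cat >> h.py <<'E'
def pose():
    s=sensors.state();w,x,y,z=s["tcp_rot"];M=R.from_quat([x,y,z,w]).as_matrix()
    return s,np.array(s["ee_pos"]),M
def togo(target,yang):
    "tool-frame shift (units of 3 cm) to target, and turns (units .12 rad) to point down with tool y at yang deg"
    s,p,M=pose();a=np.radians(yang);y=np.array([np.cos(a),np.sin(a),0]);z=np.array([0,0,-1.]);x=np.cross(y,z)
    G=np.c_[x,y,z];rv=R.from_matrix(M.T@G).as_rotvec()
    print("t",s["time_s"],"p",p,"yang",np.degrees(np.arctan2(M[1,1],M[0,1])),"F",s["force"],"w",s["width"],"g",s["grip_force"])
    print("shift units (tool frame now)",M.T@(np.array(target)-p)/.03,"after turn",G.T@(np.array(target)-p)/.03,"turn units",rv/.12)
E
python3 - <<'E'
from h import *
togo((.4113,.147,.022),117.2)
E
```

```text
t 2.1333 p [0.4003 0.1613 0.1353] yang 116.81997730647275 F [-0.5263 -0.3305  0.2317] w 0.0850520405616222 g 0.0
shift units (tool frame now) [-0.1142 -0.5902  3.7768] after turn [-0.1074 -0.5898  3.777 ] turn units [ 0.0024 -0.0066 -0.0553]
```

Emit:
send_rows(xyz=[[-0.11, -0.59, 0.5], [0, 0, 0.8], [0, 0, 0.9], [0, 0, 0.9], [0, 0, 0.5], [0, 0, 0.18], [0, 0, 0], [0, 0, 0], [0, 0, 0], [0, 0, 0], [0, 0, 0], [0, 0, 0]], delta_rot=[[0, 0, -0.055], [0, 0, 0], [0, 0, 0], [0, 0, 0], [0, 0, 0], [0, 0, 0], [0, 0, 0], [0, 0, 0], [0, 0, 0], [0, 0, 0], [0, 0, 0], [0, 0, 0]], jaw=[1, 1, 1, 1, 1, 1, 1, 0.6, 0.3, 0.1, 0, 0], grip_force=110)

```text
time_s: 3.13
ee_pos: [0.4117, 0.1471, 0.0224]
tcp_rot: [0.001, -0.237, 0.972, -0.0]
force: [1.1, 0.7, -0.1]
width: 0.0253
grip_force: 0.0
```

Emit:
send_rows(xyz=[[0, 0, 0], [0, 0, 0], [0, 0, 0], [0, 0, 0], [0, 0, 0], [0, 0, 0]], delta_rot=[[0, 0, 0], [0, 0, 0], [0, 0, 0], [0, 0, 0], [0, 0, 0], [0, 0, 0]], jaw=[0, 0, 0, 0, 0, 0])

```text
time_s: 3.63
ee_pos: [0.4117, 0.1471, 0.0226]
tcp_rot: [0.0, -0.237, 0.972, -0.0]
force: [-1.5, 0.7, 7.6]
width: 0.0159
grip_force: 107.1
```

Emit:
send_rows(xyz=[[0, 0, -0.3], [0, 0, -0.8], [0, 0, -1], [0, 0, -1], [0, 0, -1], [0, 0, -1], [0, 0, -0.6], [0, 0, -0.2], [0, 0, 0]], delta_rot=[[0, 0, 0], [0, 0, 0], [0, 0, 0.9], [0, 0, 0.9], [0, 0, 0.9], [0, 0, 0.9], [0, 0, 0.9], [0, 0, 0.9], [0, 0, 0.85]], jaw=[0, 0, 0, 0, 0, 0, 0, 0, 0])

```text
time_s: 4.38
ee_pos: [0.4118, 0.1471, 0.2011]
tcp_rot: [0.002, 0.138, 0.99, 0.0]
force: [-0.0, -0.0, -2.6]
width: 0.0158
grip_force: 107.5
```

Run:
```python
from h import *
u=np.array([.963,-.269]); t=np.array([.269,.963])
c=np.array([.488,-.158])
for s in(1,-1):
    e=c+s*.126*t; tcp=e+u*(-.050+.008); print("end",e,"tcp",tcp); togo((*tcp,.165),74.4)
for n in("scene","wrist"):
  g=get_image(n);cv2.imwrite(f"pics/{n}1.png",g["pixels"])
```

```text
end [ 0.5219 -0.0367] tcp [ 0.4814 -0.0254]
t 4.3833 p [0.4118 0.1471 0.2011] yang 74.1084190477806 F [-0.023  -0.0298 -2.5707] w 0.015784622457805073 g 107.48070359230042
shift units (tool frame now) [-3.8033 -4.8945  1.2089] after turn [-3.782  -4.9125  1.2025] turn units [ 0.0091  0.0257 -0.0424]
end [ 0.4541 -0.2793] tcp [ 0.4137 -0.268 ]
t 4.3833 p [0.4118 0.1471 0.2011] yang 74.1084190477806 F [-0.023  -0.0298 -2.5707] w 0.015784622457805073 g 107.48070359230042
shift units (tool frame now) [ -3.845  -13.2933   1.1997] after turn [ -3.781  -13.3114   1.2025] turn units [ 0.0091  0.0257 -0.0424]
```

View pics/scene1.png

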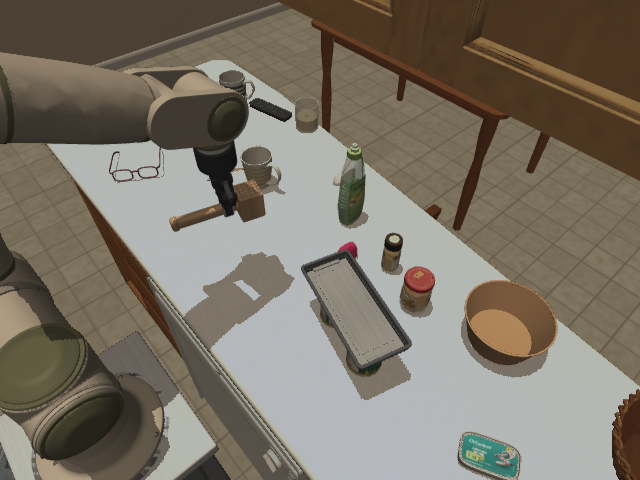

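View pics/wrist1.png

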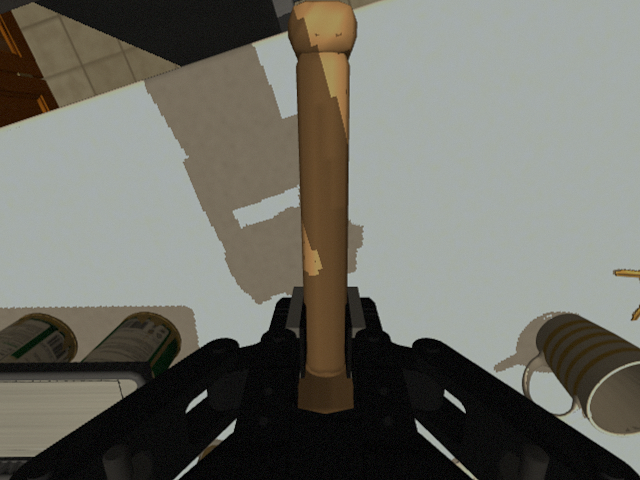

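The wrist view shows the handle straight and centred in the pads. The scene view shows the mallet held level and clear of everything. Next I move it over end_a.

Emit:
send_rows(xyz=[[-0.3, -0.41, 0], [-0.63, -0.82, 0], [-0.63, -0.82, 0], [-0.63, -0.82, 0], [-0.63, -0.82, 0], [-0.5, -0.7, 0], [-0.3, -0.4, 0], [0, -0.12, 0.3], [0, 0, 0.6], [0, 0, 0.3], [0, 0, 0.14], [0, 0, 0]], delta_rot=[[0.009, 0.026, -0.042], [0, 0, 0], [0, 0, 0], [0, 0, 0], [0, 0, 0], [0, 0, 0], [0, 0, 0], [0, 0, 0], [0, 0, 0], [0, 0, 0], [0, 0, 0], [0, 0, 0]], jaw=[0, 0, 0, 0, 0, 0, 0, 0, 0, 0, 0, 0])

```text
time_s: 5.48
ee_pos: [0.4764, -0.023, 0.1576]
tcp_rot: [-0.003, 0.132, 0.991, -0.0]
force: [-0.1, 0.1, -2.4]
width: 0.0158
grip_force: 107.6
```

Emit:
send_rows(xyz=[[0, 0, 0.05], [0, 0, 0.05], [0, 0, 0.05], [0, 0, 0.05], [0, 0, 0]], delta_rot=[[0, 0, 0], [0, 0, 0], [0, 0, 0], [0, 0, 0], [0, 0, 0]], jaw=[0, 0, 0, 0, 0])

```text
time_s: 5.9
ee_pos: [0.477, -0.0237, 0.1524]
tcp_rot: [-0.002, 0.133, 0.991, -0.0]
force: [0.3, -0.6, -2.3]
width: 0.016
grip_force: 107.6
```

Run:
```python
from h import *
togo((.4814,-.0254,.150),74.4)
for n in("scene",):
  g=get_image(n);cv2.imwrite(f"pics/{n}2.png",cv2.resize(g["pixels"][180:400,220:440],None,fx=2.7,fy=2.7))
```

```text
t 5.9 p [ 0.477  -0.0237  0.1524] yang 74.71093443288073 F [ 0.2768 -0.6203 -2.2714] w 0.015968651542881632 g 107.57835745811462
shift units (tool frame now) [-0.1559 -0.0174  0.081 ] after turn [-0.1557 -0.0166  0.0815] turn units [-0.0087 -0.0269  0.0452]
```

View pics/scene2.png

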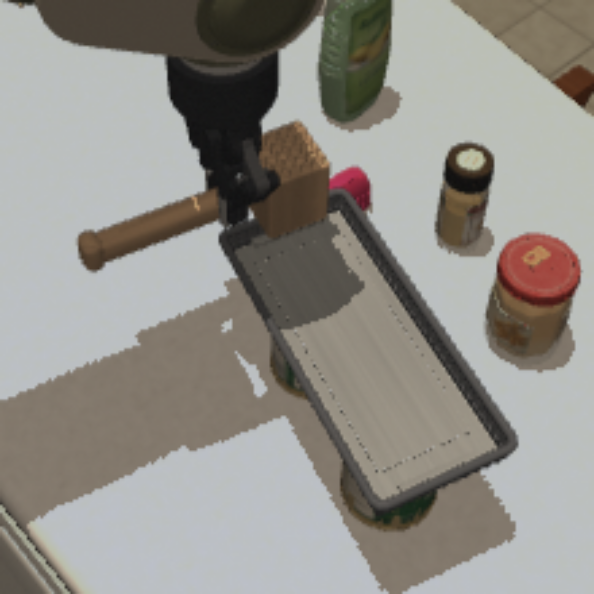

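The mallet head is over the +y rim end, with the fingers well clear of it. Next I probe downwards for contact.

Emit:
send_rows(xyz=[[-0.07, 0, 0], [-0.07, 0, 0], [0, 0, 0.02], [0, 0, 0.02], [0, 0, 0]], delta_rot=[[-0.009, -0.027, 0.045], [0, 0, 0], [0, 0, 0], [0, 0, 0], [0, 0, 0]], jaw=[0, 0, 0, 0, 0])

```text
time_s: 6.37
ee_pos: [0.4813, -0.0249, 0.1513]
tcp_rot: [0.0, 0.136, 0.991, -0.0]
force: [1.0, 0.4, -1.7]
width: 0.0161
grip_force: 107.6
```

Emit:
send_rows(xyz=[[0, 0, 0.015], [0, 0, 0.015], [0, 0, 0]], delta_rot=[[0, 0, 0], [0, 0, 0], [0, 0, 0]], jaw=[0, 0, 0])

```text
time_s: 6.62
ee_pos: [0.4813, -0.0249, 0.1509]
tcp_rot: [0.0, 0.136, 0.991, -0.0]
force: [-1.9, 0.5, 4.2]
width: 0.0163
grip_force: 108.4
```

Emit:
send_rows(xyz=[[0, 0, 0.01], [0, 0, 0]], delta_rot=[[0, 0, 0], [0, 0, 0]], jaw=[0, 0])

```text
time_s: 6.78
ee_pos: [0.4813, -0.0249, 0.1508]
tcp_rot: [0.0, 0.136, 0.991, -0.0]
force: [-3.0, 0.5, 6.5]
width: 0.0159
grip_force: 108.7
```

Emit:
send_rows(xyz=[[0, 0, 0.007], [0, 0, 0]], delta_rot=[[0, 0, 0], [0, 0, 0]], jaw=[0, 0])

```text
time_s: 6.95
ee_pos: [0.4813, -0.0249, 0.1507]
tcp_rot: [0.001, 0.136, 0.991, -0.0]
force: [-4.6, 0.9, 8.5]
width: 0.0161
grip_force: 108.8
```

Emit:
send_rows(xyz=[[0.015, 0, 0], [0, 0, 0]], delta_rot=[[0, 0, 0], [0, 0, 0]], jaw=[0, 0])

```text
time_s: 7.12
ee_pos: [0.4812, -0.0249, 0.1508]
tcp_rot: [0.001, 0.136, 0.991, -0.0]
force: [-2.9, 0.4, 6.0]
width: 0.0163
grip_force: 108.8
```

Run:
```python
from h import *
togo((.4814,-.0254,.150),74.4);s=sensors.state();print(s["ft_torque"])
```

```text
t 7.1167 p [ 0.4812 -0.0249  0.1508] yang 74.40066810458157 F [-2.8821  0.3926  6.0074] w 0.01625256521050623 g 108.81312489509583
shift units (tool frame now) [-0.0122 -0.0155  0.0253] after turn [-0.0123 -0.0155  0.0252] turn units [-0.0008  0.0175  0.0001]
[ 0.0623  0.1181 -0.0167]
```

Emit:
send_rows(xyz=[[0.015, 0, 0.01], [0, 0, 0]], delta_rot=[[0, 0, 0], [0, 0, 0]], jaw=[0, 0])

```text
time_s: 7.28
ee_pos: [0.4811, -0.0248, 0.1507]
tcp_rot: [0.002, 0.136, 0.991, -0.0]
force: [-1.1, 0.4, 8.0]
width: 0.0162
grip_force: 108.8
```

Emit:
send_rows(xyz=[[0.008, 0, 0.01], [0, 0, 0]], delta_rot=[[0, 0, 0], [0, 0, 0]], jaw=[0, 0])

```text
time_s: 7.45
ee_pos: [0.4811, -0.0248, 0.1506]
tcp_rot: [0.002, 0.136, 0.991, -0.0]
force: [-0.4, 1.0, 7.2]
width: 0.0161
grip_force: 108.9
```

Emit:
send_rows(xyz=[[0.006, 0, 0.01], [0, 0, 0]], delta_rot=[[0, 0, 0], [0, 0, 0]], jaw=[0, 0])

```text
time_s: 7.62
ee_pos: [0.481, -0.0248, 0.1504]
tcp_rot: [0.002, 0.136, 0.991, -0.0]
force: [-0.2, -0.0, 8.2]
width: 0.0157
grip_force: 109.0
```

Emit:
send_rows(xyz=[[0.006, 0, 0.01], [0, 0, 0]], delta_rot=[[0, 0, 0], [0, 0, 0]], jaw=[0, 0])

```text
time_s: 7.78
ee_pos: [0.481, -0.0248, 0.1502]
tcp_rot: [0.002, 0.136, 0.991, -0.0]
force: [-1.1, -0.8, 10.2]
width: 0.016
grip_force: 109.0
```

Emit:
send_rows(xyz=[[0.006, 0, 0.01], [0, 0, 0]], delta_rot=[[0, 0, 0], [0, 0, 0]], jaw=[0, 0])

```text
time_s: 7.95
ee_pos: [0.481, -0.0248, 0.15]
tcp_rot: [0.003, 0.136, 0.991, -0.0]
force: [0.2, 0.3, 9.6]
width: 0.0159
grip_force: 109.1
```

Emit:
send_rows(xyz=[[0, 0, -0.2], [-0.02, -0.4, -0.2], [-0.02, -0.9, 0], [-0.02, -1, 0], [0, -1, 0], [0, -1, 0], [0, -1, 0], [0, -1, 0], [0, -1, 0], [0, -0.7, 0.08], [0, -0.4, 0.1], [0, 0, 0.1]], delta_rot=[[0, 0, 0], [0, 0, 0], [0, 0, 0], [0, 0, 0], [0, 0, 0], [0, 0, 0], [0, 0, 0], [0, 0, 0], [0, 0, 0], [0, 0, 0], [0, 0, 0], [0, 0, 0]], jaw=[0, 0, 0, 0, 0, 0, 0, 0, 0, 0, 0, 0])

```text
time_s: 8.95
ee_pos: [0.4128, -0.2691, 0.1515]
tcp_rot: [-0.0, 0.137, 0.991, 0.0]
force: [0.4, -0.6, -1.5]
width: 0.0163
grip_force: 107.7
```

Emit:
send_rows(xyz=[[0, 0, 0], [0, 0, 0]], delta_rot=[[0, 0, 0], [0, 0, 0]], jaw=[0, 0])

```text
time_s: 9.12
ee_pos: [0.4136, -0.2665, 0.1518]
tcp_rot: [-0.0, 0.135, 0.991, 0.0]
force: [-0.2, 0.1, -2.5]
width: 0.0159
grip_force: 107.7
```

Run:
```python
from h import *
togo((.4137,-.268,.150),74.4)
```

```text
t 9.1167 p [ 0.4136 -0.2665  0.1518] yang 74.44203372008278 F [-0.2297  0.0648 -2.4554] w 0.015924709523451982 g 107.66756415367126
shift units (tool frame now) [-0.0156 -0.0485  0.0601] after turn [-0.0156 -0.0485  0.0602] turn units [ 0.0069 -0.0055  0.0061]
```

Emit:
send_rows(xyz=[[-0.01, -0.045, 0.02], [0.006, 0, 0.01], [0.006, 0, 0.01], [0.006, 0, 0.01], [0, 0, 0]], delta_rot=[[0, 0, 0], [0, 0, 0], [0, 0, 0], [0, 0, 0], [0, 0, 0]], jaw=[0, 0, 0, 0, 0])

```text
time_s: 9.53
ee_pos: [0.4134, -0.2685, 0.151]
tcp_rot: [0.001, 0.136, 0.991, -0.0]
force: [1.1, 3.1, 4.6]
width: 0.0163
grip_force: 108.7
```

Emit:
send_rows(xyz=[[0.006, 0, 0.01], [0.006, 0, 0.01], [0, 0, 0]], delta_rot=[[0, 0, 0], [0, 0, 0], [0, 0, 0]], jaw=[0, 0, 0])

```text
time_s: 9.78
ee_pos: [0.4131, -0.2688, 0.1505]
tcp_rot: [0.001, 0.136, 0.991, -0.0]
force: [1.6, 3.5, 6.0]
width: 0.0157
grip_force: 109.0
```

Emit:
send_rows(xyz=[[-0.005, 0.02, 0.01], [0, 0.01, 0.01], [0, 0, 0]], delta_rot=[[0, 0, 0], [0, 0, 0], [0, 0, 0]], jaw=[0, 0, 0])

```text
time_s: 10.03
ee_pos: [0.4133, -0.2686, 0.1502]
tcp_rot: [0.001, 0.136, 0.991, -0.001]
force: [-0.6, 1.2, 7.1]
width: 0.0162
grip_force: 109.3
```

Emit:
send_rows(xyz=[[0.003, 0, 0.01], [0, 0, 0.01], [0, 0, 0]], delta_rot=[[0, 0, 0], [0, 0, 0], [0, 0, 0]], jaw=[0, 0, 0])

```text
time_s: 10.28
ee_pos: [0.4132, -0.2686, 0.1498]
tcp_rot: [0.001, 0.136, 0.991, -0.001]
force: [-0.4, 2.1, 9.1]
width: 0.0159
grip_force: 109.3
```

Emit:
send_rows(xyz=[[0, 0, 0.01], [0, 0, 0]], delta_rot=[[0, 0, 0], [0, 0, 0]], jaw=[0, 0])

```text
time_s: 10.45
ee_pos: [0.4132, -0.2686, 0.1496]
tcp_rot: [0.001, 0.136, 0.991, -0.001]
force: [-1.2, 2.0, 9.9]
width: 0.016
grip_force: 109.4
```

Emit:
send_rows(xyz=[[0, 0, -0.2], [-0.018, 0.4, -0.2], [0, 0.9, 0], [0, 1, 0], [0, 1, 0], [0, 1, 0], [0, 1, 0], [0, 1, 0], [0, 1, 0], [0, 0.7, 0.1], [0, 0.4, 0.1], [0, 0, 0.1]], delta_rot=[[0, 0, 0], [0, 0, 0], [0, 0, 0], [0, 0, 0], [0, 0, 0], [0, 0, 0], [0, 0, 0], [0, 0, 0], [0, 0, 0], [0, 0, 0], [0, 0, 0], [0, 0, 0]], jaw=[0, 0, 0, 0, 0, 0, 0, 0, 0, 0, 0, 0])

```text
time_s: 11.45
ee_pos: [0.481, -0.0227, 0.1512]
tcp_rot: [-0.0, 0.134, 0.991, 0.0]
force: [0.3, -0.1, -1.8]
width: 0.0159
grip_force: 107.7
```

Emit:
send_rows(xyz=[[0, 0, 0.01], [0, 0, 0.01], [0.006, 0, 0.015], [0.006, 0, 0.015], [0, 0, 0]], delta_rot=[[0, 0, 0], [0, 0, 0], [0, 0, 0], [0, 0, 0], [0, 0, 0]], jaw=[0, 0, 0, 0, 0])

```text
time_s: 11.87
ee_pos: [0.4809, -0.0258, 0.1504]
tcp_rot: [0.0, 0.136, 0.991, -0.0]
force: [-1.4, 1.2, 4.6]
width: 0.0156
grip_force: 108.5
```

Emit:
send_rows(xyz=[[0.006, 0, 0.01], [0.006, 0, 0.01], [0, 0, 0]], delta_rot=[[0, 0, 0], [0, 0, 0], [0, 0, 0]], jaw=[0, 0, 0])

```text
time_s: 12.12
ee_pos: [0.4808, -0.0257, 0.15]
tcp_rot: [0.001, 0.136, 0.991, -0.0]
force: [-1.0, 0.6, 6.2]
width: 0.016
grip_force: 108.9
```

Emit:
send_rows(xyz=[[0.006, 0, 0.01], [0.006, 0, 0.01], [0, 0, 0.01], [0, 0, 0]], delta_rot=[[0, 0, 0], [0, 0, 0], [0, 0, 0], [0, 0, 0]], jaw=[0, 0, 0, 0])

```text
time_s: 12.45
ee_pos: [0.4808, -0.0256, 0.1494]
tcp_rot: [0.001, 0.136, 0.991, -0.0]
force: [-1.0, 0.2, 8.5]
width: 0.016
grip_force: 109.1
```

Emit:
send_rows(xyz=[[0.006, 0, 0.01], [0, 0, 0]], delta_rot=[[0, 0, 0], [0, 0, 0]], jaw=[0, 0])

```text
time_s: 12.62
ee_pos: [0.4807, -0.0256, 0.1493]
tcp_rot: [0.002, 0.136, 0.991, -0.0]
force: [-0.4, 1.6, 8.5]
width: 0.016
grip_force: 109.2
```

Emit:
send_rows(xyz=[[0.006, 0, 0.01], [0, 0, 0.008], [0, 0, 0]], delta_rot=[[0, 0, 0], [0, 0, 0], [0, 0, 0]], jaw=[0, 0, 0])

```text
time_s: 12.87
ee_pos: [0.4807, -0.0256, 0.1489]
tcp_rot: [0.002, 0.136, 0.991, -0.0]
force: [-0.6, -0.1, 9.5]
width: 0.0159
grip_force: 109.3
```

Emit:
send_rows(xyz=[[0, 0, -0.2], [-0.03, -0.4, -0.2], [-0.01, -0.9, 0], [0, -1, 0], [0, -1, 0], [0, -1, 0], [0, -1, 0], [0, -1, 0], [0, -1, 0], [0, -0.7, 0.1], [0, -0.4, 0.1], [0, 0, 0.09]], delta_rot=[[0, 0, 0], [0, 0, 0], [0, 0, 0], [0, 0, 0], [0, 0, 0], [0, 0, 0], [0, 0, 0], [0, 0, 0], [0, 0, 0], [0, 0, 0], [0, 0, 0], [0, 0, 0]], jaw=[0, 0, 0, 0, 0, 0, 0, 0, 0, 0, 0, 0])

```text
time_s: 13.87
ee_pos: [0.4123, -0.2697, 0.1503]
tcp_rot: [-0.0, 0.137, 0.991, 0.0]
force: [0.4, 0.4, -2.3]
width: 0.0159
grip_force: 107.9
```

Emit:
send_rows(xyz=[[0, 0, 0.01], [0, 0, 0.015], [0.003, 0, 0.015], [0.003, 0, 0.015], [0.003, 0, 0.015], [0, 0, 0]], delta_rot=[[0, 0, 0], [0, 0, 0], [0, 0, 0], [0, 0, 0], [0, 0, 0], [0, 0, 0]], jaw=[0, 0, 0, 0, 0, 0])

```text
time_s: 14.37
ee_pos: [0.4133, -0.2673, 0.1494]
tcp_rot: [0.0, 0.135, 0.991, -0.0]
force: [-1.8, 1.6, 5.7]
width: 0.0161
grip_force: 108.9
```

Emit:
send_rows(xyz=[[0.003, 0, 0.01], [0.003, 0, 0.01], [0, 0, 0]], delta_rot=[[0, 0, 0], [0, 0, 0], [0, 0, 0]], jaw=[0, 0, 0])

```text
time_s: 14.62
ee_pos: [0.4132, -0.2673, 0.1491]
tcp_rot: [0.001, 0.135, 0.991, -0.0]
force: [-2.7, 1.6, 7.4]
width: 0.0159
grip_force: 109.2
```

Emit:
send_rows(xyz=[[0.01, 0, 0.01], [0.006, 0, 0.01], [0.003, 0, 0.005], [0, 0, 0]], delta_rot=[[0, 0, 0], [0, 0, 0], [0, 0, 0], [0, 0, 0]], jaw=[0, 0, 0, 0])

```text
time_s: 14.95
ee_pos: [0.4131, -0.2673, 0.1487]
tcp_rot: [0.001, 0.135, 0.991, -0.0]
force: [-1.2, 2.1, 8.7]
width: 0.0158
grip_force: 109.3
```

Emit:
send_rows(xyz=[[0.004, 0, 0.01], [0.004, 0, 0.005], [0, 0, 0]], delta_rot=[[0, 0, 0], [0, 0, 0], [0, 0, 0]], jaw=[0, 0, 0])

```text
time_s: 15.2
ee_pos: [0.413, -0.2673, 0.1484]
tcp_rot: [0.002, 0.135, 0.991, -0.001]
force: [-0.1, 2.0, 9.6]
width: 0.0159
grip_force: 109.5
```

Emit:
send_rows(xyz=[[0, 0, -0.2], [-0.03, 0.4, -0.2], [-0.01, 0.9, 0], [0, 1, 0], [0, 1, 0], [0, 1, 0], [0, 1, 0], [0, 1, 0], [0, 1, 0], [0, 0.7, 0.1], [0, 0.4, 0.1], [0, 0, 0.09]], delta_rot=[[0, 0, 0], [0, 0, 0], [0, 0, 0], [0, 0, 0], [0, 0, 0], [0, 0, 0], [0, 0, 0], [0, 0, 0], [0, 0, 0], [0, 0, 0], [0, 0, 0], [0, 0, 0]], jaw=[0, 0, 0, 0, 0, 0, 0, 0, 0, 0, 0, 0])

```text
time_s: 16.2
ee_pos: [0.4807, -0.0221, 0.1501]
tcp_rot: [-0.0, 0.134, 0.991, 0.0]
force: [-0.1, -0.3, -2.4]
width: 0.0157
grip_force: 107.8
```

Emit:
send_rows(xyz=[[0, 0, 0.01], [0, 0, 0.015], [0.006, 0, 0.015], [0.006, 0, 0.015], [0.006, 0, 0.015], [0.006, 0, 0.01], [0.006, 0, 0.01], [0, 0, 0]], delta_rot=[[0, 0, 0], [0, 0, 0], [0, 0, 0], [0, 0, 0], [0, 0, 0], [0, 0, 0], [0, 0, 0], [0, 0, 0]], jaw=[0, 0, 0, 0, 0, 0, 0, 0])

```text
time_s: 16.87
ee_pos: [0.4806, -0.0254, 0.1486]
tcp_rot: [0.001, 0.136, 0.991, -0.0]
force: [-1.2, 3.1, 7.0]
width: 0.016
grip_force: 109.2
```

Emit:
send_rows(xyz=[[0.006, 0, 0.01], [0.006, 0, 0.01], [0, 0, 0]], delta_rot=[[0, 0, 0], [0, 0, 0], [0, 0, 0]], jaw=[0, 0, 0])

```text
time_s: 17.12
ee_pos: [0.4805, -0.0254, 0.1482]
tcp_rot: [0.002, 0.136, 0.991, -0.0]
force: [0.2, 3.6, 6.7]
width: 0.016
grip_force: 109.4
```

Emit:
send_rows(xyz=[[0.003, 0.01, 0.01], [0.003, 0, 0.01], [0, 0, 0]], delta_rot=[[0, 0, 0], [0, 0, 0], [0, 0, 0]], jaw=[0, 0, 0])

```text
time_s: 17.37
ee_pos: [0.4805, -0.0253, 0.1479]
tcp_rot: [0.002, 0.136, 0.991, -0.0]
force: [-1.3, 1.6, 8.9]
width: 0.0159
grip_force: 109.5
```

Emit:
send_rows(xyz=[[0.003, 0, 0.01], [0, 0, 0]], delta_rot=[[0, 0, 0], [0, 0, 0]], jaw=[0, 0])

```text
time_s: 17.53
ee_pos: [0.4805, -0.0253, 0.1477]
tcp_rot: [0.002, 0.136, 0.991, -0.0]
force: [-1.2, 2.0, 10.0]
width: 0.0159
grip_force: 109.5
```

Emit:
send_rows(xyz=[[0, 0, -0.2], [-0.03, -0.4, -0.2], [-0.01, -0.9, 0], [0, -1, 0], [0, -1, 0], [0, -1, 0], [0, -1, 0], [0, -1, 0], [0, -1, 0], [0, -0.7, 0.1], [0, -0.4, 0.1], [0, 0, 0.08]], delta_rot=[[0, 0, 0], [0, 0, 0], [0, 0, 0], [0, 0, 0], [0, 0, 0], [0, 0, 0], [0, 0, 0], [0, 0, 0], [0, 0, 0], [0, 0, 0], [0, 0, 0], [0, 0, 0]], jaw=[0, 0, 0, 0, 0, 0, 0, 0, 0, 0, 0, 0])

```text
time_s: 18.53
ee_pos: [0.4119, -0.2694, 0.1492]
tcp_rot: [-0.0, 0.137, 0.991, -0.0]
force: [0.1, -0.3, -2.3]
width: 0.0162
grip_force: 107.9
```

Emit:
send_rows(xyz=[[0, 0, 0], [0, 0, 0.01], [0, 0, 0.015], [0.006, 0, 0.015], [0.006, 0, 0.015], [0.006, 0, 0.015], [0.006, 0, 0.01], [0.006, 0, 0.01], [0, 0, 0]], delta_rot=[[0, 0, 0], [0, 0, 0], [0, 0, 0], [0, 0, 0], [0, 0, 0], [0, 0, 0], [0, 0, 0], [0, 0, 0], [0, 0, 0]], jaw=[0, 0, 0, 0, 0, 0, 0, 0, 0])

```text
time_s: 19.28
ee_pos: [0.4127, -0.2668, 0.1477]
tcp_rot: [0.001, 0.135, 0.991, 0.0]
force: [1.2, 4.6, 7.2]
width: 0.0161
grip_force: 109.2
```

Emit:
send_rows(xyz=[[0.006, 0, 0.01], [0.006, 0, 0.01], [0, 0, 0.005], [0, 0, 0]], delta_rot=[[0, 0, 0], [0, 0, 0], [0, 0, 0], [0, 0, 0]], jaw=[0, 0, 0, 0])

```text
time_s: 19.62
ee_pos: [0.4126, -0.2668, 0.1472]
tcp_rot: [0.001, 0.135, 0.991, -0.0]
force: [2.0, 4.7, 7.7]
width: 0.0159
grip_force: 109.3
```

Emit:
send_rows(xyz=[[-0.006, 0.03, 0.003], [0, 0, 0.01], [0, 0, 0]], delta_rot=[[0, 0, 0], [0, 0, 0], [0, 0, 0]], jaw=[0, 0, 0])

```text
time_s: 19.87
ee_pos: [0.4127, -0.2666, 0.1467]
tcp_rot: [0.001, 0.136, 0.991, -0.001]
force: [0.4, -0.1, 2.8]
width: 0.0159
grip_force: 108.7
```

Run:
```python
from h import *
g=get_image("top");im=g["pixels"];hsv=cv2.cvtColor(im,cv2.COLOR_BGR2HSV)
m=((hsv[...,2]<90)&(hsv[...,1]<120)).astype(np.uint8)*255
cv2.imwrite("pics/top3.png",im[190:370,300:540].repeat(3,0).repeat(3,1))
togo((.4137,-.268,.150),74.4)
```

```text
t 19.9167 p [ 0.4126 -0.2667  0.1466] yang 74.41991684496004 F [0.7247 0.9708 4.3882] w 0.01589927567149235 g 108.66511344909668
shift units (tool frame now) [-0.0466 -0.0333 -0.1145] after turn [-0.0463 -0.0331 -0.1146] turn units [-0.0103  0.0186  0.0029]
```

View pics/top3.png

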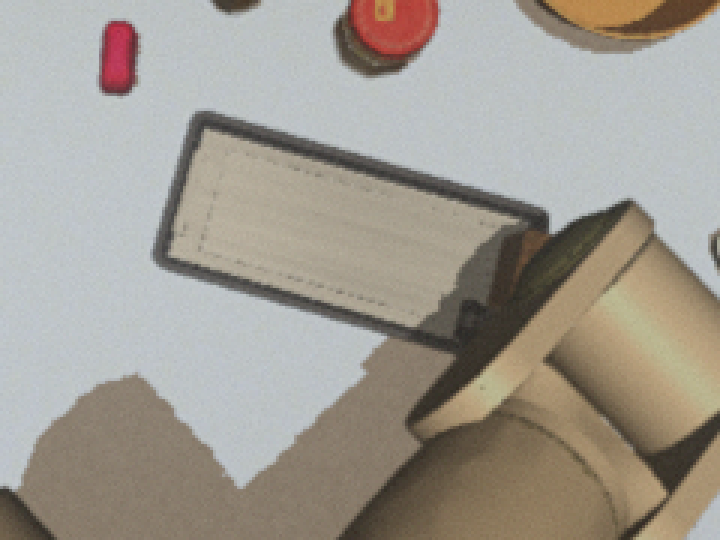

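The tin is still in place on its stand, with the mallet head on its −y end (image about (520,260)). The force dropped suddenly at the letting-go height, so end B has probably let go. Next I push end A.

Emit:
send_rows(xyz=[[0, 0, -0.2], [-0.03, 0.37, -0.2], [-0.006, 0.9, 0], [0, 1, 0], [0, 1, 0], [0, 1, 0], [0, 1, 0], [0, 1, 0], [0, 1, 0], [0, 0.7, 0.1], [0, 0.4, 0.1], [0, 0, 0.085]], delta_rot=[[0, 0, 0], [0, 0, 0], [0, 0, 0], [0, 0, 0], [0, 0, 0], [0, 0, 0], [0, 0, 0], [0, 0, 0], [0, 0, 0], [0, 0, 0], [0, 0, 0], [0, 0, 0]], jaw=[0, 0, 0, 0, 0, 0, 0, 0, 0, 0, 0, 0])

```text
time_s: 20.92
ee_pos: [0.4805, -0.022, 0.1492]
tcp_rot: [-0.0, 0.134, 0.991, 0.0]
force: [-0.7, -0.6, -2.1]
width: 0.0158
grip_force: 107.8
```

Emit:
send_rows(xyz=[[0, 0, 0], [0, 0, 0.01], [0, 0, 0.015], [0.006, 0, 0.015], [0.006, 0, 0.015], [0.006, 0, 0.015], [0.006, 0, 0.01], [0.006, 0, 0.01], [0, 0, 0]], delta_rot=[[0, 0, 0], [0, 0, 0], [0, 0, 0], [0, 0, 0], [0, 0, 0], [0, 0, 0], [0, 0, 0], [0, 0, 0], [0, 0, 0]], jaw=[0, 0, 0, 0, 0, 0, 0, 0, 0])

```text
time_s: 21.67
ee_pos: [0.4795, -0.0245, 0.1463]
tcp_rot: [-0.0, 0.136, 0.991, 0.0]
force: [-1.2, 0.2, -1.4]
width: 0.0161
grip_force: 108.0
```

Emit:
send_rows(xyz=[[0.006, 0, 0.01], [0.006, 0, 0.01], [0, 0, 0]], delta_rot=[[0, 0, 0], [0, 0, 0], [0, 0, 0]], jaw=[0, 0, 0])

```text
time_s: 21.92
ee_pos: [0.4793, -0.0244, 0.1458]
tcp_rot: [-0.0, 0.136, 0.991, 0.0]
force: [0.7, 0.1, -2.9]
width: 0.016
grip_force: 108.0
```

Emit:
send_rows(xyz=[[0, 0, -0.5], [0, 0.5, -1], [0, 1, -0.5], [0, 1, 0], [0, 1, 0], [0, 1, 0], [0, 1, 0], [0, 0.5, 0], [0, 0, 0]], delta_rot=[[0, 0, 0], [0, 0, 0], [0, 0, 0], [0, 0, 0], [0, 0, 0], [0, 0, 0], [0, 0, 0], [0, 0, 0], [0, 0, 0]], jaw=[0, 0, 0, 0, 0, 0, 0, 0, 0])

```text
time_s: 22.67
ee_pos: [0.5279, 0.1515, 0.2056]
tcp_rot: [-0.0, 0.134, 0.991, 0.0]
force: [0.2, -0.2, -2.5]
width: 0.016
grip_force: 108.0
```

Run:
```python
from h import *
g=get_image("scene");cv2.imwrite("pics/scene4.png",g["pixels"])
togo((.40,.18,.024),74.4)
```

```text
t 22.7167 p [0.5277 0.1499 0.2056] yang 74.52604803302307 F [ 0.473  -0.22   -1.7869] w 0.01569136779779707 g 107.97003149986267
shift units (tool frame now) [ 4.3666 -0.168   6.0544] after turn [ 4.369  -0.1791  6.0523] turn units [-0.0019 -0.0039  0.0183]
```

View pics/scene4.png

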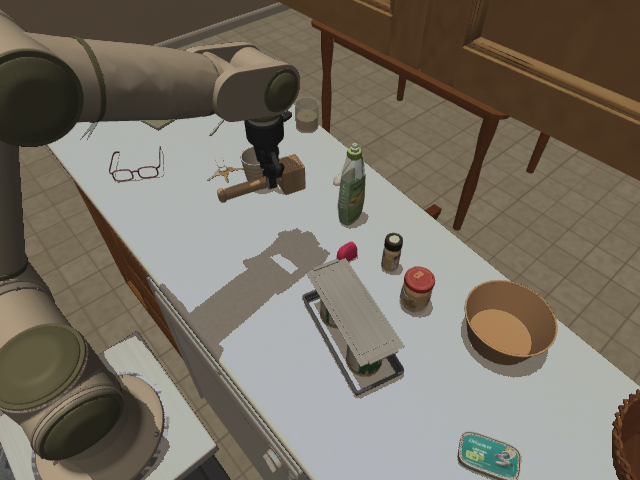

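The frame has dropped round the cans and lies on the worktop (image about (352,340)), with the base still on top. Next I put the mallet down on the free area.

Emit:
send_rows(xyz=[[0.4, 0, 0], [0.8, 0, 0.2], [0.9, 0, 0.6], [0.9, 0, 0.9], [0.8, 0, 0.9], [0.57, 0, 0.9], [0, 0, 0.9], [0, 0, 0.8], [0, 0, 0.4], [0, 0, 0.2], [0, 0, 0.1], [0, 0, 0]], delta_rot=[[0, 0, 0], [0, 0, 0], [0, 0, 0], [0, 0, 0], [0, 0, 0], [0, 0, 0], [0, 0, 0], [0, 0, 0], [0, 0, 0], [0, 0, 0], [0, 0, 0], [0, 0, 0]], jaw=[0, 0, 0, 0, 0, 0, 0, 0, 0, 0, 0, 0])

```text
time_s: 23.72
ee_pos: [0.4018, 0.1837, 0.0291]
tcp_rot: [0.0, 0.136, 0.991, -0.0]
force: [0.3, 0.8, -1.9]
width: 0.016
grip_force: 108.0
```

Emit:
send_rows(xyz=[[0, 0, 0.03], [0, 0, 0.03], [0, 0, 0]], delta_rot=[[0, 0, 0], [0, 0, 0], [0, 0, 0]], jaw=[0, 0, 0])

```text
time_s: 23.97
ee_pos: [0.4019, 0.1841, 0.0277]
tcp_rot: [0.001, 0.136, 0.991, 0.0]
force: [0.4, 0.4, -1.6]
width: 0.0163
grip_force: 108.0
```

Emit:
send_rows(xyz=[[0, 0, 0.05], [0, 0, 0.05], [0, 0, 0.05], [0, 0, 0.05], [0, 0, 0]], delta_rot=[[0, 0, 0], [0, 0, 0], [0, 0, 0], [0, 0, 0], [0, 0, 0]], jaw=[0, 0, 0, 0, 0])

```text
time_s: 24.38
ee_pos: [0.4015, 0.1842, 0.0224]
tcp_rot: [0.0, 0.136, 0.991, -0.0]
force: [-8.6, -1.5, 21.9]
width: 0.0159
grip_force: 111.7
```

Contact with the worktop. Next I ease off, open the fingers and lift away.

Emit:
send_rows(xyz=[[0, 0, -0.02], [0, 0, 0], [0, 0, 0], [0, 0, 0], [0, 0, 0], [0, 0, 0], [0, 0, 0], [0, 0, 0], [0, 0, 0], [0, 0, 0]], delta_rot=[[0, 0, 0], [0, 0, 0], [0, 0, 0], [0, 0, 0], [0, 0, 0], [0, 0, 0], [0, 0, 0], [0, 0, 0], [0, 0, 0], [0, 0, 0]], jaw=[0, 0.2, 0.4, 0.6, 0.8, 1, 1, 1, 1, 1])

```text
time_s: 25.22
ee_pos: [0.4016, 0.1841, 0.0217]
tcp_rot: [0.0, 0.136, 0.991, 0.0]
force: [0.4, 0.4, 0.6]
width: 0.0853
grip_force: 0.0
```

Emit:
send_rows(xyz=[[0, 0, -0.2], [0, 0, -0.5], [0, 0, -0.8], [0, 0, -1], [0, 0, -1], [0, 0, -1], [0, 0, -0.8], [0, 0, -0.4], [0, 0, 0], [0, 0, 0]], delta_rot=[[0, 0, 0], [0, 0, 0], [0, 0, 0], [0, 0, 0], [0, 0, 0], [0, 0, 0], [0, 0, 0], [0, 0, 0], [0, 0, 0], [0, 0, 0]], jaw=[1, 1, 1, 1, 1, 1, 1, 1, 1, 1])

```text
time_s: 26.05
ee_pos: [0.4014, 0.1841, 0.1929]
tcp_rot: [0.0, 0.136, 0.991, 0.0]
force: [-0.5, -0.6, -1.3]
width: 0.0853
grip_force: 0.0
```

Run:
```python
from h import *
g=get_image("scene");cv2.imwrite("pics/scene5.png",g["pixels"])
togo((.40,.18,.024),74.4)
```

```text
t 26.1 p [0.4011 0.184  0.1921] yang 74.39495502996459 F [0.9329 0.5423 0.5126] w 0.08572037436635783 g 0.0
shift units (tool frame now) [-0.0062 -0.1367  5.6022] after turn [-0.0012 -0.1394  5.6022] turn units [-0.0039 -0.0073 -0.0007]
```

View pics/scene5.png

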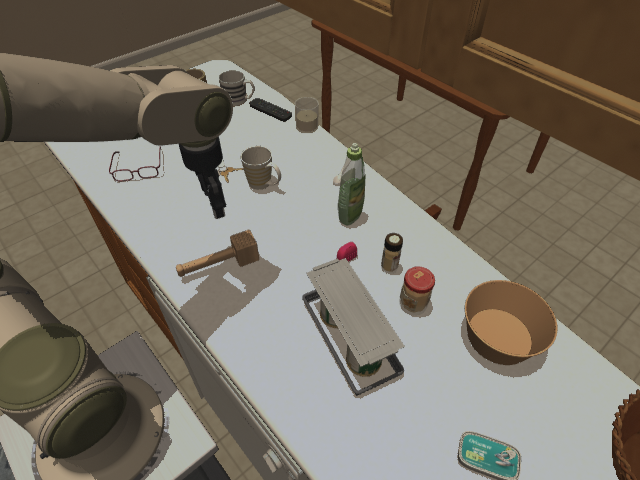

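The mallet stands on the worktop with its head at about (245,248). The frame lies round the cans, and the arm is clear of everything.

```bash
python3 -c "
from station import workorder
print(workorder.sign_off())"
```

```text
the job is handed in; nothing more can be done
None
```

The tart-tin frame was tapped loose and dropped round the cans onto the worktop, the mallet is back down and released, and the job was handed in at about 26 s; the sign-off gave no verdict.

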